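# Release the pin-ratchet mould clamp

## Robot

A 6-joint arm with a two-finger parallel gripper is mounted at the origin on the work surface. World frame = base frame: x ahead of the robot, y to its left, z up, the work surface at z = 0. Lengths are in m, angles in rad, forces in N, time in s.
With the tool pointing down it reaches from about 0.275 to 0.825 m from the base axis. Payload 4.9 kg.
Tool frame: the origin (TCP) lies at the very end of the fingers, on their centre line; the grasp point (between the pads) lies env.pinch_z behind it (env.pinch_z is the distance from the TCP to the grasp point, in m); z points along the fingers, y is the line along which they close (so a half turn about z gives the same grasp; the last joint's range is limited). The gripper opens to 85 mm and grips with 20 to 120 N. Pads are 22 mm wide; open, the fingers measure 114 mm over their backs; the gripper's body (76 mm by 85 mm) begins 54 mm behind the grasp point. The pads swing forward as they close: fully open they stand 13 mm farther back than shut.
Start: joints at [-1.422, 0.326, -0.193, 1.052, 0, 1.437], TCP at [0.153, -0.528, 0.231] pointing down, gripper open.
Joint ranges: [-2.65, 2.65], [-0.97, 1.79], [-1.3, 1.35], [-1.93, 2.1], [-1.47, 1.37], [-3.14, 3.14]. Speed limits (rad/s): [2.57, 2.57, 3.14, 3.14, 3.14, 3.14].

## Interface

Orientations are given as a unit quaternion [x, y, z, w].
In Python, from cell import read_state, cams, workorder, look_for, env gives the robot as it stands.
- The arm moves only by the tool step_arm, never from a script. Its argument "rows" is a list of rows, each a list of 7 numbers: the opening, from 0 (shut) to 1 (fully open), then the shift along the tool's x, y, z in mm, then the turn, a rotation vector about the tool's x, y, z in degrees. A call has 1 to 8 rows; each row shifts and turns the commanded pose from where the row before left it, along the tool's axes as they then stand; what a row does not reach is not made up. A row lasts 1/8 s, in which the tool goes at most 62.5 mm and 10.7 degrees, less where a joint would pass 70% of its speed; a pose out of reach is approached as far as the arm can. A call is refused whole if a number of a shift passes 62.5 or a number of a turn 10.7, either way. A call with a gripper value outside its range is refused whole. The fingers move at their own pace and stop on an object; "newtons" is the grip in N (left out, the last holds). Time passes only in rows, so rows that do not move let the fingers close. It gives the time, the measured TCP pose, the force, the opening and the grip force at its end, in the units of the state.
- read_state(): the state, without advancing time (a new reading comes with each control period).
- cams.camera(name): name is "scene" or "top" or "wrist"; returns the picture (400x640x3 uint8, red, green, blue); there is no depth.
- cams.get_calibration(name): a dict with "fx", "fy", "cx", "cy" (pixels), "origin" and "orientation" of the camera in the world; the wrist camera has in their place "T_tool_cam" (4x4, takes a point from camera to tool coordinates, whose origin is the TCP and whose axes are the flange's). Camera axes: x right, y up, looking along -z (the intrinsics and any distortion apply to the point x, -y, -z); pixel columns grow to the right and rows downward; lengths in m; the calibration is good to about 2 mm. A picture is of the moment at which its call begins: read the wrist's pose just before it. get_calibration takes no time and is no camera call.
- workorder.hand_in(): hands the job in; it is judged then, once.
Trained networks look in the newest picture that a camera, given by its name, has taken for a name from the list of things; names that differ only in an ending like _2 or _b are one class to them, and where a whole thing is asked for, a point or a joint stands for the part that bears it (a point fixed in the world has none). Each returns a list of dicts, best first, with "score" (0 to 1); they miss things now and then, are a little off and sometimes report something else, mostly with a low value. They report only what shows in the picture. A call takes as long as a camera call.
- look_for(camera, query): "centre" ([row, column] in pixels, amid what is visible of it).
The state is a dict: "time": time; "joint_pos": joint angles; "qvel": joint speeds; "effort": joint torques, N m; "eef_pos": TCP position; "tool_rot": TCP orientation; "force": force on the tool from outside, world axes, zero at the start; "wrist_torque": the same for the moment, N m; "opening": opening from 0.0 (shut) to 1.0 (fully open); "gripper_force": force on a finger pad.
Only numpy, scipy, OpenCV 4.12 (cv2) and the standard library are available. Lean on these libraries where they do the work, as an engineer would, in place of code of your own. Each camera call takes 0.05 s, during which the arm holds its last target. There are 200 camera calls.

## Task

Release the clay-mould clamp on the bench. Its ratchet wheel is held by a hooked pawl: first wind the crank a little further tight (counter-clockwise seen from above) so that the hook comes free of its pin, then swing the pawl well out of the pins and leave it there, and only then wind the crank back clockwise until you feel it come up against its stop, and leave it resting there. Go by feel and never force the wheel against the pawl or the stop, and leave the mould and the other things on the bench where they are.

Things in the scene. Friction and masses are not known exactly. Their poses are not given: they have to be found in the camera images.
- clamp: Grey base plate, 335 x 210 x 12 mm, fixed. Origin on the ratchet wheel's vertical axis at bench height; z up, x towards the mould and jaws. Plate spans x -100..235, y -105..105 mm. Nothing on it but the two knobs is over 62 mm high. The stop, an upright 16 mm dark steel pin in a curved slot at 84 mm radius, top at 47 mm, is set anew each time and not measured; it is rigid.
- wheel: Dark ratchet disc lying flat, radius 60 mm, top at 36 mm, nine upright 8 mm pins (radius 52, top 49 mm), with crank arm (top 58 mm). Origin as the clamp's; turns about z: counter-clockwise from above tightens. Axes parallel to the clamp's when a pin touches the pawl's face; starts 0.02-0.05 rad counter-clockwise of that; firm tight limit at 0.32 rad. Friction holds it (3 N at the knob).
- crank_grip (a point): On the axis of the crank's upright wooden knob (18 mm diameter, 59 to 100 mm above the bench, spins freely), 88 mm above the bench, 72 mm from the wheel axis; starts in the clamp's +x -y quarter. Turned 0.7 to 1.7 rad clockwise from its start, a 14 mm dog under the arm's end (radius 84 mm) meets the stop: 15 mm between their axes.
- pawl: Steel pawl lying flat, 38 to 48 mm above the bench. Its nose stops a pin from going clockwise; a lip reaches 8 mm past the nose's face, inside the pin, and locks the pawl in unless the wheel stands 0.16 rad or more counter-clockwise of touching the face. Axes parallel to the clamp's when fully in; swings out clockwise, to 0.7 rad at most; clear of all pins from 0.35 rad.
- pawl_pivot (a point): Pawl's vertical pivot axis, 86 mm above the bench, at x 0, y 78 mm in the clamp's frame. A stiff pivot (1.5 N at the knob) keeps the pawl where it is left.
- pawl_grip (a point): Point on the axis of the pawl's upright steel knob (16 mm diameter, from 48 to 96 mm above the bench), 10 mm below its top (86 mm above the bench), 58 mm from the pivot.
- mould: Two-part terracotta block mould, 81 x 100 x 42 mm, standing loose on the plate between the jaws; origin at the centre of its underside. To be left alone.
- press_a: Terracotta press mould, 115 x 85 x 28 mm, lying on the bench on the clamp's -y side; origin under its centre. Bystander.
- press_b: Terracotta press mould like the other, on the robot's left. Bystander.
- spatula: Spatula lying on the bench between the robot and the clamp. Bystander.
- modeller: Small brush lying on the bench on the clamp's +y side. Bystander.
- mug: White mug, 76 mm diameter, 88 mm high, on the left. Bystander.
- jar: Amber jar, 68 mm diameter, 85 mm high, on the right. Bystander.

How it is judged:
On the way, in this order (a step that is already met when the one before it is completed fails the run):
1. the pawl is swung clear of the pins (0.35 rad or more) (angle between the x axis of pawl and the x axis of clamp, either way round above 0.35 rad), for 0.2 s.
2. the crank has come up against the stop (contact force between stop_c0 and wheel above 1 N), for 0.05 s.
At the end, for the whole second after the job is handed in: The pawl stands clear of the pins, swung out 0.35 rad or more; the crank's dog rests against the stop with less than 2.5 mm between them; both are at rest and released (angle between the x axis of pawl and the x axis of clamp, either way round above 0.35 rad and horizontal distance between wheel_c0 and stop_c0 below 0.0175 m and angular speed of each of wheel, pawl below 0.05 rad/s); the robot touches nothing.
It fails at once if the wheel is forced against the pawl with more than 25 N (contact force between pawl and wheel above 25 N).
It fails at once if the crank is forced against the stop with more than 25 N (contact force between stop_c0 and wheel above 25 N).
It fails at once if the mould is shifted by more than 15 mm (distance of mould from where it was at the start of the episode above 0.015 m).
It fails at once if a bystander is shifted by more than 40 mm (distance of any of press_a, press_b, spatula, modeller, mug, jar from where it was at the start of the episode above 0.04 m).
It also fails if it takes over 72 s, if anything falls off the work surface, if the arm or the gripper's body presses on something with over 40 N, if the wrist force passes 120 N, or if a joint passes its speed limit or range.

## Working session

There is one attempt and no reset: what is moved stays moved. The work goes in short steps, Python scripts to look and compute and a tool call to move; the robot and the scene stay as the last step left them, time stands still between calls to the robot, and variables do not carry over. Pictures are saved under pics/ and viewed, at most 11 in all, crops included, and the job is handed in when it is done.

Besides the shell and the picture viewer there is one more tool, called after ">>>" in YAML: its name, and indented under it one key for each argument. step_arm: Moves the arm, as the interface text tells. Its arguments: {"type":"object","properties":{"rows":{"type":"array"},"newtons":{"type":"number"}},"required":["rows"]}

```bash
mkdir -p pics; cat > h.py <<'E'
import numpy as np, cv2
from scipy.spatial.transform import Rotation as R
from cell import read_state, cams, workorder, look_for, env
def snap(n,f=None):
    im=cams.camera(n)
    if f: cv2.imwrite('pics/'+f,im[:,:,::-1])
    return im
def pose(n):
    c=cams.get_calibration(n)
    if 'T_tool_cam' in c:
        s=read_state(); T=np.eye(4);T[:3,:3]=R.from_quat(s['tool_rot']).as_matrix();T[:3,3]=s['eef_pos']
        T=T@np.array(c['T_tool_cam']); return c,T[:3,3],T[:3,:3]
    return c,np.array(c['origin']),R.from_quat(c['orientation']).as_matrix()
def ray(n,rc,z):
    c,o,M=pose(n)
    d=M@np.array([(rc[1]-c['cx'])/c['fx'],-(rc[0]-c['cy'])/c['fy'],-1]); return o+d*(z-o[2])/d[2]
def proj(n,p):
    c,o,M=pose(n); q=M.T@(np.array(p)-o)
    return [c['cy']+c['fy']*q[1]/q[2], c['cx']-c['fx']*q[0]/q[2]]
E
python3 - <<'E'
from h import *
print(env.pinch_z, {k:v for k,v in read_state().items()})
for n,f in (('top','t0.png'),('scene','s0.png')):
    snap(n,f); print(n,cams.get_calibration(n))
    for q,z in (('crank_grip',.1),('pawl_grip',.096),('clamp',.012),('wheel',.036),('pawl',.048),('mould',.042)):
        for d in look_for(n,q)[:2]: print(q,d,ray(n,d['centre'],z).round(4))
print(cams.get_calibration('wrist'))
E
```

```text
0.0187 {'time': 0.0, 'joint_pos': array([-1.42220170e+00,  3.26930225e-01, -1.93549798e-01,  1.05198794e+00,
       -2.36765252e-06,  1.43660569e+00]), 'qvel': array([ 0.00115613, -0.00034517, -0.00082056,  0.00111159,  0.00022516,
        0.00077461]), 'effort': array([ 2.75937634e-05, -4.43394113e+01,  2.62441671e+01,  1.55149761e-02,
       -5.68384303e-05,  7.61283559e-06]), 'eef_pos': array([ 0.15339932, -0.52759502,  0.2305222 ]), 'tool_rot': array([ 9.90020358e-01,  1.40921936e-01, -7.20330319e-06, -8.35788551e-04]), 'force': array([-0.40732305, -0.88731508,  0.31704703]), 'wrist_torque': array([0.02407639, 0.05490174, 0.03927581]), 'gripper_force': 0.0, 'opening': 1.0006961879515661}
top {'fx': 482.4861611715987, 'fy': 482.4861611715987, 'cx': 327.8205660414628, 'cy': 196.53701252781175, 'origin': array([0.40677605, 0.00435125, 1.48614453]), 'orientation': array([-0.0429749 ,  0.0333483 ,  0.70682671, -0.70529217])}
crank_grip {'centre': [205.3, 357.1], 'score': 0.87} [ 0.5314 -0.0612  0.1   ]
crank_grip {'centre': [259.5, 166.5], 'score': 0.73} [0.3771 0.4853 0.1   ]
clamp {
[... 721 characters left out ...]
 [ 0.5994 -0.0426  0.012 ]
wheel {'centre': [188.9, 313.2], 'score': 0.8} [ 0.5411 -0.0671  0.036 ]
pawl {'centre': [196.5, 340.6], 'score': 0.61} [0.4903 0.0063 0.048 ]
mould {'centre': [210.5, 264.2], 'score': 0.88} [ 0.7062 -0.064   0.042 ]
{'fx': 345.4276035648291, 'fy': 345.4276035648291, 'cx': 323.4022237639919, 'cy': 203.6921349097202, 'T_tool_cam': array([[-7.01399441e-04,  9.54445709e-01,  2.98383807e-01,
         7.59763555e-02],
       [ 9.99999570e-01,  8.50329002e-04, -3.69301970e-04,
         8.36558217e-04],
       [-6.06203086e-04,  2.98383419e-01, -9.54445896e-01,
        -1.43217681e-01],
       [ 0.00000000e+00,  0.00000000e+00,  0.00000000e+00,
         1.00000000e+00]])}
```

```bash
python3 - <<'E'
import cv2
a=cv2.imread('pics/t0.png')[110:260,260:440]; b=cv2.imread('pics/s0.png')[130:280,220:400]
cv2.imwrite('pics/c0.png',cv2.hconcat([cv2.resize(a,(400,333),interpolation=3),cv2.resize(b,(400,333),interpolation=3)]))
E
```

```text
(no output)
```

View pics/t0.png

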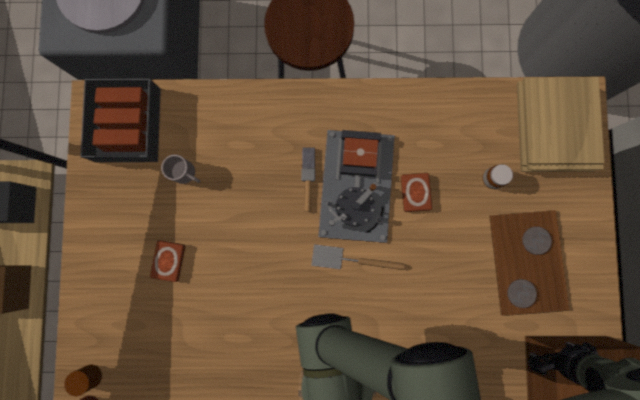

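View pics/c0.png

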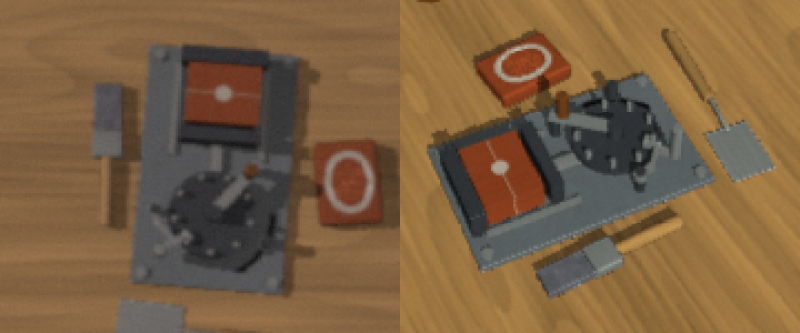

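```bash
python3 - <<'E'
from h import *
f=lambda u,v,z: ray('top',[110+v/2.2222,260+u/2.2222],z)
b=[f(*p,.016) for p in ((162,55),(290,63),(142,272),(274,283))]
x=(b[0]+b[1]-b[2]-b[3])/2; yaw=np.arctan2(x[1],x[0]); c=np.mean(b,0); print(np.round(b,3),yaw,np.linalg.norm(x),np.linalg.norm(b[0]-b[1]))
O=c-.0675*np.array([np.cos(yaw),np.sin(yaw),0]); print('O',O)
print('crank',f(251,172,.1),'pawlknob',f(186,238,.096))
Rt=R.from_quat(read_state()['tool_rot']).as_matrix();print(Rt)
d=np.array([O[0]-.02,O[1],.27])-read_state()['eef_pos'];print(Rt.T@d*1000)
E
```

```text
[[ 0.759  0.008  0.016]
 [ 0.747 -0.17   0.016]
 [ 0.457  0.036  0.016]
 [ 0.441 -0.144  0.016]] -0.0895626857531202 0.3055409443588714 0.17894784631487407
O [ 0.5337913  -0.06134764  0.016     ]
crank [ 0.58327898 -0.10743463  0.1       ] pawlknob [ 0.4977326  -0.02251569  0.096     ]
[[ 9.60281302e-01  2.79033725e-01 -2.16304833e-05]
 [ 2.79033726e-01 -9.60281303e-01 -1.72667910e-06]
 [-2.12531504e-05 -4.37753669e-06 -1.00000000e+00]]
[ 476.26049195 -347.7353734   -38.71447865]
```

>>> step_arm:
  rows:
    - [0.5,47.6,-34.8,-4,0,0,0]
    - [0.5,47.6,-34.8,-4,0,0,0]
    - [0.5,47.6,-34.8,-4,0,0,0]
    - [0.5,47.6,-34.8,-4,0,0,0]
    - [0.5,47.6,-34.8,-4,0,0,0]
    - [0.5,47.6,-34.8,-4,0,0,0]
    - [0.5,47.6,-34.8,-4,0,0,0]
    - [0.5,47.6,-34.8,-4,0,0,0]

```text
time: 1.7
eef_pos: [0.4426, -0.153, 0.2638]
tool_rot: [0.99, 0.141, 0.0, 0.0]
force: [1.0, -0.6, 0.4]
opening: 0.498
gripper_force: 0.0
```

>>> step_arm:
  rows:
    - [0.5,47.6,-34.8,-4,0,0,0]
    - [0.5,47.6,-34.8,-4,0,0,0]
    - [0.5,0,0,0,0,0,0]
    - [0.5,0,0,0,0,0,0]

```text
time: 2.2
eef_pos: [0.5131, -0.0612, 0.271]
tool_rot: [0.99, 0.141, -0.0, 0.0]
force: [0.6, -1.2, -0.6]
opening: 0.501
gripper_force: 0.0
```

```bash
python3 - <<'E'
from h import *
print(read_state()['eef_pos'],read_state()['tool_rot'])
snap('wrist','w0.png')
for q,z in (('crank_grip',.1),('pawl_grip',.096),('pawl_pivot',.086),('wheel',.036),('pawl',.048)):
    for d in look_for('wrist',q)[:2]: print(q,d,ray('wrist',d['centre'],z).round(4))
E
```

```text
[ 0.51305614 -0.06116974  0.27102325] [ 9.89975693e-01  1.41237101e-01 -4.51640575e-04  7.22435003e-05]
crank_grip {'centre': [139.2, 328.6], 'score': 0.57} [ 0.5512 -0.0569  0.1   ]
pawl_grip {'centre': [168.0, 257.2], 'score': 0.65} [ 0.5068 -0.0006  0.096 ]
pawl_pivot {'centre': [166.0, 258.0], 'score': 0.88} [5.065e-01 4.000e-04 8.600e-02]
wheel {'centre': [137.7, 326.9], 'score': 0.71} [ 0.5455 -0.058   0.036 ]
wheel {'centre': [35.7, 214.4], 'score': 0.26} [0.6111 0.0778 0.036 ]
pawl {'centre': [166.8, 256.3], 'score': 0.63} [0.4962 0.007  0.048 ]
pawl {'centre': [12.8, 394.9], 'score': 0.23} [ 0.6772 -0.0866  0.048 ]
```

View pics/w0.png

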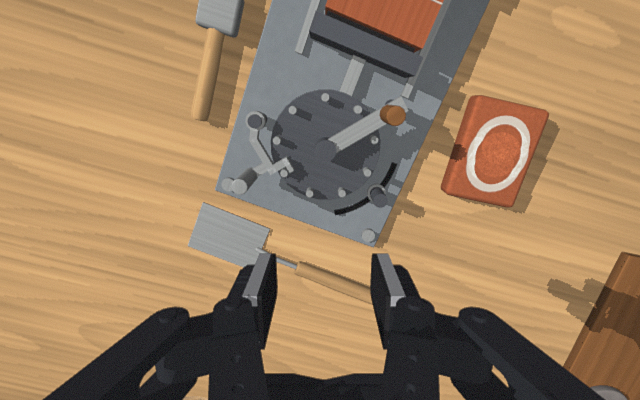

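```bash
python3 - <<'E'
from h import *
im=cv2.imread('pics/w0.png')
O=np.array([.5338,-.0613])
for n,rc,z in (('hub',(150,326),.05),('crank',(114,394),.1),('pawlknob',(186,236),.096),('pivot',(120,256),.05),('stop',(190,379),.047)):
    p=ray('wrist',rc,z); d=p[:2]-O; print(n,p.round(4),np.hypot(*d).round(4))
for n,p in (('pivot',[.541,.0164,.05]),('O',[.5338,-.0613,.036])): print(n,proj('wrist',p))
cv2.imwrite('pics/w0c.png',cv2.resize(im[70:250,190:430],(800,600),interpolation=2))
E
```

```text
hub [ 0.5346 -0.0599  0.05  ] 0.0016
crank [ 0.5887 -0.1063  0.1   ] 0.071
pawlknob [0.4846 0.0151 0.096 ] 0.0909
pivot [0.5443 0.0178 0.05  ] 0.0798
stop [ 0.508  -0.1284  0.047 ] 0.0719
pivot [np.float64(123.51772062089017), np.float64(256.64603251538955)]
O [np.float64(149.09835808008864), np.float64(326.9169111401668)]
```

View pics/w0c.png

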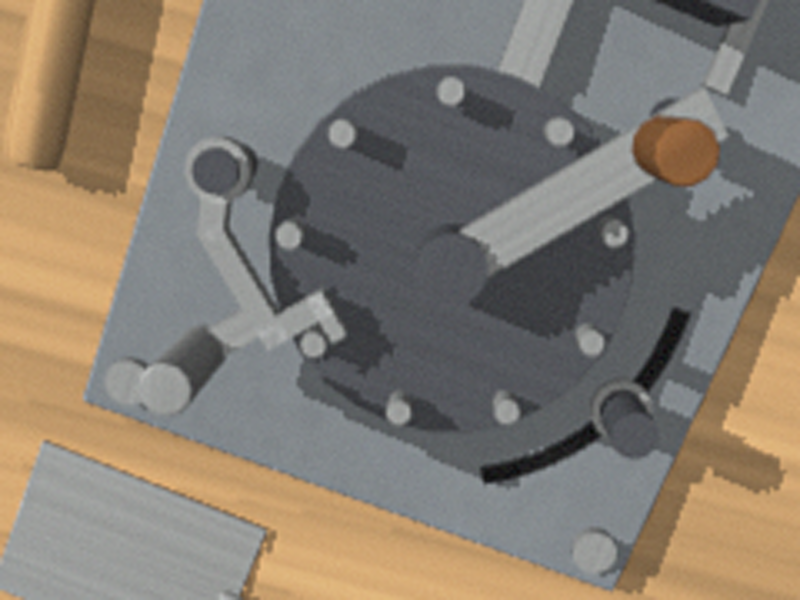

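```bash
python3 - <<'E'
from h import *
f=lambda u,v,z: ray('wrist',[70+v/3.3333,190+u/3.3333],z)[:2]
P=np.array([f(u,v,.049) for u,v in ((450,91),(341,133),(288,236),(313,345),(398,412),(507,409),(592,342),(615,234),(559,131))])
O=P.mean(0); print('O',O,np.hypot(*(P-O).T).round(4))
ang=np.arctan2(*(P-O).T[::-1]); print(ang.round(3))
pv=f(215,168,.052); d=pv-O; print('pivot',pv,np.hypot(*d),'yaw',np.arctan2(d[1],d[0])-np.pi/2)
k=f(683,152,.1); d=k-O; print('crank',k,np.hypot(*d),np.arctan2(d[1],d[0]))
k=f(166,389,.096); d=k-pv; print('pk',k,np.hypot(*d),np.arctan2(d[1],d[0]))
k=f(632,430,.047); d=k-O; print('stop',k,np.hypot(*d),np.arctan2(d[1],d[0]))
E
```

```text
O [ 0.53545499 -0.05904888] [0.052  0.0522 0.0521 0.0521 0.0522 0.0515 0.0522 0.0522 0.052 ]
[ 0.29   0.987  1.689  2.387  3.079 -2.496 -1.803 -1.117 -0.405]
pivot [0.54368407 0.0188766 ] 0.07835878197838873 yaw -0.10521197621260936
crank [ 0.58765912 -0.10752306] 0.07123914959850076 -0.7483668971020738
pk [0.48489692 0.01146117] 0.059252995222968105 -3.0161150249961626
stop [ 0.49836876 -0.13242034] 0.08221167490331752 -2.0388012882497337
```

>>> step_arm:
  rows:
    - [0.5,0,0,32,0,0,9]
    - [0.5,0,0,32,0,0,9]
    - [0.5,0,0,32,0,0,9]
    - [0.5,0,0,32,0,0,9]
    - [0.5,0,0,0,0,0,0]

```text
time: 3.12
eef_pos: [0.5042, -0.0829, 0.1413]
tool_rot: [0.987, -0.158, -0.001, -0.009]
force: [-0.1, 1.0, 0.8]
opening: 0.498
gripper_force: 0.0
```

```bash
cat >> h.py <<'E'
def to(x,y,z):
    s=read_state();M=R.from_quat(s['tool_rot']).as_matrix()
    print('d tool mm',(M.T@(np.array([x,y,z])-s['eef_pos'])*1000).round(1),'yaw',np.arctan2(M[1,0],M[0,0]).round(3),'q',s['joint_pos'].round(2),'eef',s['eef_pos'].round(4))
E
python3 - <<'E'
from h import *
to(.5877,-.1075,.072)
snap('wrist','w1.png')
im=cv2.imread('pics/w1.png'); 
E
```

```text
d tool mm [87.3 -1.4 68.9] yaw -0.317 q [-0.32  0.34 -0.42  0.81  0.02  3.14] eef [ 0.5042 -0.0829  0.1413]
```

View pics/w1.png

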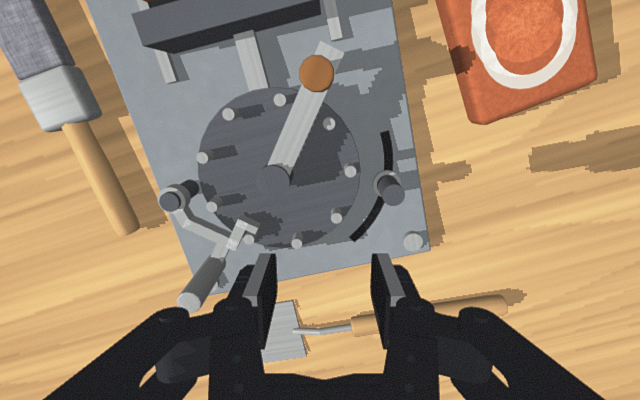

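>>> step_arm:
  rows:
    - [0.5,0,0,0,0,0,-10.3]
    - [0.5,0,0,0,0,0,-10.3]
    - [0.5,0,0,0,0,0,-10.3]
    - [0.5,0,0,0,0,0,-10.3]
    - [0.5,0,0,0,0,0,-10.3]
    - [0.5,0,0,0,0,0,-10.3]
    - [0.5,0,0,0,0,0,-10.3]
    - [0.5,0,0,0,0,0,-10.3]

```text
time: 4.18
eef_pos: [0.508, -0.082, 0.1452]
tool_rot: [0.844, 0.536, 0.008, -0.005]
force: [1.1, 0.4, 1.0]
opening: 0.496
gripper_force: 0.0
```

>>> step_arm:
  rows:
    - [0.5,0,0,0,0,0,-10.3]
    - [0.5,0,0,0,0,0,-10.3]
    - [0.5,0,0,0,0,0,-10.3]
    - [0.5,0,0,0,0,0,-10.3]
    - [0.5,0,0,0,0,0,-10.3]
    - [0.5,0,0,0,0,0,-10.3]
    - [0.5,0,0,0,0,0,-10.3]
    - [0.5,0,0,0,0,0,-10.3]
    - [0.5,0,0,0,0,0,0]

```text
validation failed for argument at $.ro...
```

```bash
python3 - <<'E'
from h import *
to(.5877,-.1075,.072); print(read_state()['tool_rot'])
E
```

```text
d tool mm [ 9.5 82.9 73.4] yaw 1.131 q [-0.31  0.34 -0.42  0.81  0.02  1.7 ] eef [ 0.508  -0.082   0.1452]
[ 0.84436906  0.53568485  0.00781124 -0.00464992]
```

>>> step_arm:
  rows:
    - [0.5,0,0,0,0,0,-10.3]
    - [0.5,0,0,0,0,0,-10.3]
    - [0.5,0,0,0,0,0,-10.3]
    - [0.5,0,0,0,0,0,-10.3]
    - [0.5,0,0,0,0,0,-10.3]
    - [0.5,0,0,0,0,0,-10.3]
    - [0.5,0,0,0,0,0,-10.3]
    - [0.5,0,0,0,0,0,-10.3]

```text
time: 5.18
eef_pos: [0.508, -0.082, 0.1452]
tool_rot: [0.282, 0.959, 0.009, 0.002]
force: [0.2, 0.7, -0.3]
opening: 0.5
gripper_force: 0.0
```

```bash
cat >> h.py <<'E'
def lvl():
    M=R.from_quat(read_state()['tool_rot']).as_matrix()
    print('level turn deg (tool)',np.degrees(np.cross([0,0,1],M.T@[0,0,-1])).round(2))
E
python3 - <<'E'
from h import *
to(.5877,-.1075,.072); lvl()
E
```

```text
d tool mm [-80.9  20.4  73.4] yaw 2.569 q [-0.31  0.34 -0.42  0.81  0.02  0.26] eef [ 0.508  -0.082   0.1452]
level turn deg (tool) [ 1.04 -0.11  0.  ]
```

>>> step_arm:
  rows:
    - [0.5,0,0,0,1.04,-0.1,0]
    - [0.5,-40.4,11.7,0,0,0,0]
    - [0.5,-40.4,11.7,0,0,0,0]
    - [0.5,0,0,20,0,0,0]
    - [0.5,0,0,0,0,0,0]

```text
time: 5.8
eef_pos: [0.5864, -0.1061, 0.1222]
tool_rot: [0.287, 0.958, -0.0, -0.003]
force: [-0.3, 0.4, 0.3]
opening: 0.5
gripper_force: 0.0
```

```bash
python3 - <<'E'
from h import *
to(.5897,-.1053,.072); lvl()
snap('wrist','w2.png'); print(look_for('wrist','crank_grip')[:2], proj('wrist',[.5877,-.1075,.1]))
E
```

```text
d tool mm [-2.6  2.6 50.2] yaw 2.56 q [-0.3   0.5  -0.21  0.86 -0.    0.28] eef [ 0.5864 -0.1061  0.1222]
level turn deg (tool) [-0.12 -0.32  0.  ]
[{'centre': [105.8, 339.2], 'score': 0.62}] [np.float64(248.84081339562272), np.float64(324.1184932975851)]
```

View pics/w2.png

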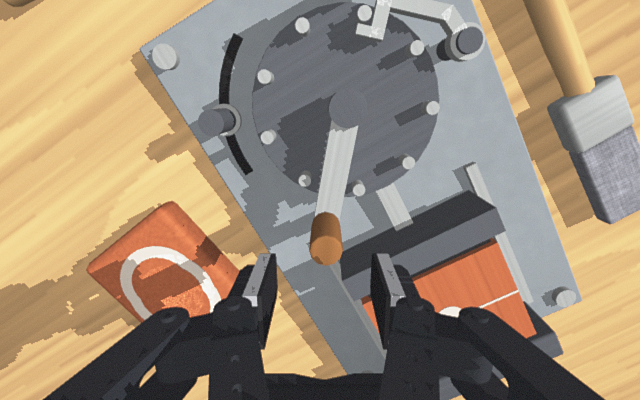

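>>> step_arm:
  rows:
    - [0.5,-2.6,3.5,10,0,0,0]
    - [0.5,0,0,20,0,0,0]
    - [0.5,0,0,20,0,0,0]
    - [0.4,0,0,0,0,0,0]
  newtons: 25

```text
time: 6.4
eef_pos: [0.5897, -0.1046, 0.0717]
tool_rot: [0.286, 0.958, -0.0, -0.003]
force: [-0.2, -0.2, 0.3]
opening: 0.395
gripper_force: 0.0
```

>>> step_arm:
  rows:
    - [0.3,0,0,0,0,0,0]
    - [0.0,0,0,0,0,0,0]
    - [0.0,0,0,0,0,0,0]
    - [0.0,0,0,0,0,0,0]
    - [0.0,0,0,0,0,0,0]
  newtons: 25

```text
time: 7.02
eef_pos: [0.5916, -0.1057, 0.0741]
tool_rot: [0.286, 0.958, -0.0, -0.001]
force: [-1.1, -1.4, 5.2]
opening: 0.2
gripper_force: 25.5
```

```bash
python3 - <<'E'
from h import *
s=read_state(); O=np.array([.53545,-.05905]); d=s['eef_pos'][:2]-O; print(np.hypot(*d),np.arctan2(d[1],d[0]),s['force'],s['opening'])
E
```

```text
0.07304442904257363 -0.6935919113346273 [-1.06196855 -1.41912596  5.24075525] 0.1997180511977658
```

>>> step_arm:
  rows:
    - [0.0,0,2,0,0,0,0]
    - [0.0,0,2,0,0,0,0]
    - [0.0,0,2,0,0,0,0]
    - [0.0,0,2,0,0,0,0]
    - [0,0,0,0,0,0,0]

```text
time: 7.65
eef_pos: [0.5966, -0.0994, 0.0741]
tool_rot: [0.286, 0.958, -0.001, -0.0]
force: [-0.5, -2.9, 5.7]
opening: 0.2
gripper_force: 25.4
```

>>> step_arm:
  rows:
    - [0.0,-0.3,2,0,0,0,0]
    - [0.0,-0.3,1,0,0,0,0]
    - [0.0,0,0,0,0,0,0]

```text
time: 8.02
eef_pos: [0.5983, -0.097, 0.0741]
tool_rot: [0.286, 0.958, -0.001, -0.001]
force: [-0.8, -2.2, 6.5]
opening: 0.198
gripper_force: 25.5
```

```bash
python3 - <<'E'
from h import *
s=read_state(); O=np.array([.53545,-.05905]); d=s['eef_pos'][:2]-O; print(np.hypot(*d),np.arctan2(d[1],d[0]),s['force'],s['opening'])
E
```

```text
0.07337924895962748 -0.5433688694746666 [-0.83580395 -2.17521135  6.50372246] 0.1983790242855863
```

>>> step_arm:
  rows:
    - [0.5,0,0,0,0,0,0]
    - [0.5,0,0,0,0,0,0]
    - [0.5,0,0,0,0,0,0]
    - [0.5,0,0,-25,0,0,0]
    - [0.5,0,0,-50,0,0,0]
    - [0.5,0,0,0,0,0,0]

```text
time: 8.78
eef_pos: [0.6007, -0.097, 0.1521]
tool_rot: [0.286, 0.958, 0.0, 0.002]
force: [-0.0, -0.7, -0.5]
opening: 0.502
gripper_force: 0.0
```

```bash
python3 - <<'E'
from h import *
print(read_state()['eef_pos'])
im=snap('wrist'); cv2.imwrite('pics/w3.png',cv2.resize(im[0:290,150:550,::-1],(800,580),interpolation=2))
to(.4849,.0115,.13)
E
```

```text
[ 0.60067023 -0.09699819  0.15205459]
d tool mm [154.8  27.9  19.7] yaw 2.562 q [-0.28  0.49 -0.16  0.92  0.    0.3 ] eef [ 0.5992 -0.0966  0.1498]
```

View pics/w3.png

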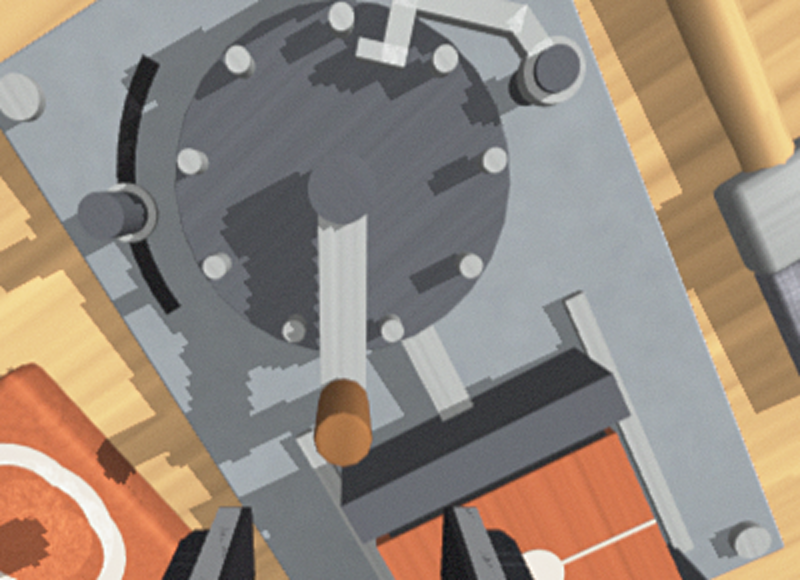

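```bash
python3 - <<'E'
from h import *
print(read_state()['eef_pos'])
P=np.array([ray('wrist',[v/2,150+u/2],.049)[:2] for u,v in ((238,61),(341,16),(445,59),(494,160),(471,266),(393,330),(293,331),(214,267),(190,161))])
O=P.mean(0);a=np.sort(np.arctan2(*(P-O).T[::-1]));print(O,a.round(3))
b=np.sort([0.29,0.987,1.689,2.387,3.079,-2.496,-1.803,-1.117,-0.405]);print((a-b).round(3),(a-b).mean())
E
```

```text
[ 0.59917747 -0.09660651  0.14982192]
[ 0.53387607 -0.05676999] [-3.015 -2.323 -1.624 -0.929 -0.22   0.471  1.17   1.867  2.566]
[-0.519 -0.52  -0.507 -0.524 -0.51  -0.516 -0.519 -0.52  -0.513] -0.5165510895592287
```

>>> step_arm:
  rows:
    - [0.5,0,0,0,0,0,-8.8]
    - [0.5,0,0,0,0,0,-8.8]
    - [0.5,0,0,0,0,0,-8.8]
    - [0.5,42.1,32,0,0,0,0]
    - [0.5,42.1,32,0,0,0,0]
    - [0.5,42.1,32,10,0,0,0]
    - [0.5,0,0,13,0,0,0]
    - [0.5,0,0,0,0,0,0]

```text
time: 9.82
eef_pos: [0.483, 0.014, 0.1241]
tool_rot: [0.059, 0.998, 0.0, -0.003]
force: [0.3, 0.5, 0.1]
opening: 0.5
gripper_force: 0.0
```

```bash
python3 - <<'E'
from h import *
to(.4849,.0115,.071); lvl()
snap('wrist','w4.png'); print(proj('wrist',[.4849,.0115,.096]),look_for('wrist','pawl_grip')[:2])
E
```

```text
d tool mm [-2.5 -2.2 53.1] yaw 3.023 q [-0.12  0.31 -0.51  0.75  0.   -0.01] eef [0.483  0.014  0.1241]
level turn deg (tool) [ 0.01 -0.31  0.  ]
[np.float64(245.25920722298045), np.float64(321.7420985811257)] [{'centre': [245.3, 320.3], 'score': 0.96}]
```

View pics/w4.png

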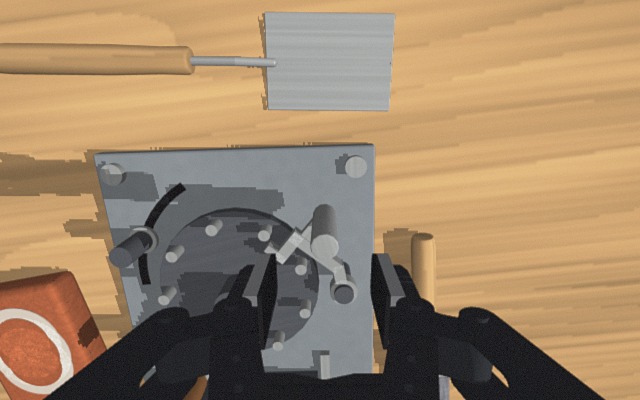

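>>> step_arm:
  rows:
    - [0.5,-2.5,0,18,0,0,0]
    - [0.5,0,0,18,0,0,0]
    - [0.5,0,0,17,0,0,0]
    - [0.3,0,0,0,0,0,0]
    - [0,0,0,0,0,0,0]
    - [0,0,0,0,0,0,0]
    - [0,0,0,0,0,0,0]
    - [0,0,0,0,0,0,0]

```text
time: 10.92
eef_pos: [0.4866, 0.0139, 0.0727]
tool_rot: [0.059, 0.998, 0.001, -0.001]
force: [3.7, 2.8, -6.4]
opening: 0.176
gripper_force: 24.7
```

```bash
python3 - <<'E'
from h import *
s=read_state(); O=np.array([.5437,.0189]); d=s['eef_pos'][:2]-O; a=np.arctan2(d[1],d[0]);print(np.hypot(*d),a,s['force'],s['opening'],s['eef_pos'])
pr=s['eef_pos'][:2]
M=R.from_quat(s['tool_rot']).as_matrix()
for t in (.1,.2,.3,.4,.5,.54):
    c,q=np.cos(-t),np.sin(-t); p=O+np.array([[c,-q],[q,c]])@d
    print(t,(M.T@np.r_[p-pr,0]*1000).round(1)); pr=p
E
```

```text
0.05727146065243974 -3.054309650641413 [ 3.65374917  2.81801155 -6.35072175] 0.17625145790514177 [0.48664656 0.01390752 0.07271711]
0.1 [0.9 5.7 0. ]
0.2 [0.3 5.7 0. ]
0.3 [-0.3  5.7  0. ]
0.4 [-0.8  5.7  0. ]
0.5 [-1.4  5.6  0. ]
0.54 [-0.7  2.2  0. ]
```

>>> step_arm:
  rows:
    - [0,0.5,2.9,0,0,0,0]
    - [0,0.4,2.8,0,0,0,0]
    - [0,0.2,2.9,0,0,0,0]
    - [0,0.1,2.8,0,0,0,0]
    - [0,0,0,0,0,0,0]

```text
time: 11.55
eef_pos: [0.4851, 0.025, 0.0726]
tool_rot: [0.059, 0.998, -0.0, -0.002]
force: [-3.1, -4.7, 3.4]
opening: 0.174
gripper_force: 25.5
```

>>> step_arm:
  rows:
    - [0,-0.1,2.9,0,0,0,0]
    - [0,-0.2,2.8,0,0,0,0]
    - [0,-0.4,2.9,0,0,0,0]
    - [0,-0.4,2.8,0,0,0,0]
    - [0,-0.7,2.8,0,0,0,0]
    - [0,-0.7,2.8,0,0,0,0]
    - [0,0,0,0,0,0,0]

```text
time: 12.42
eef_pos: [0.4894, 0.0425, 0.0724]
tool_rot: [0.059, 0.998, 0.001, -0.003]
force: [-4.1, -0.9, 4.6]
opening: 0.173
gripper_force: 25.8
```

```bash
python3 - <<'E'
from h import *
s=read_state(); O=np.array([.5437,.0189]); d=s['eef_pos'][:2]-O; a=np.arctan2(d[1],d[0]);print(np.hypot(*d),a,s['force'],s['opening'],s['eef_pos'])
E
```

```text
0.059202284154152206 2.73238210430511 [-4.1256193  -0.89777083  4.62668753] 0.17313153663094102 [0.48938574 0.04245571 0.07243433]
```

>>> step_arm:
  rows:
    - [0.5,0,0,0,0,0,0]
    - [0.5,0,0,0,0,0,0]
    - [0.5,0,0,0,0,0,0]
    - [0.5,0,0,-40,0,0,0]
    - [0.5,0,0,-40,0,0,0]
    - [0.5,0,0,0,0,0,8.8]
    - [0.5,0,0,0,0,0,8.8]
    - [0.5,0,0,0,0,0,8.8]

```text
time: 13.42
eef_pos: [0.491, 0.0418, 0.1526]
tool_rot: [0.288, 0.958, 0.0, -0.001]
force: [-0.2, 0.4, -0.5]
opening: 0.499
gripper_force: 0.0
```

```bash
python3 - <<'E'
from h import *
to(.5957,-.0966,.13)
im=snap('wrist'); cv2.imwrite('pics/w5.png',im[:,:,::-1])
E
```

```text
d tool mm [-163.7  -57.6   22.2] yaw 2.557 q [-0.07  0.3  -0.45  0.82  0.    0.52] eef [0.491  0.0418 0.1526]
```

View pics/w5.png

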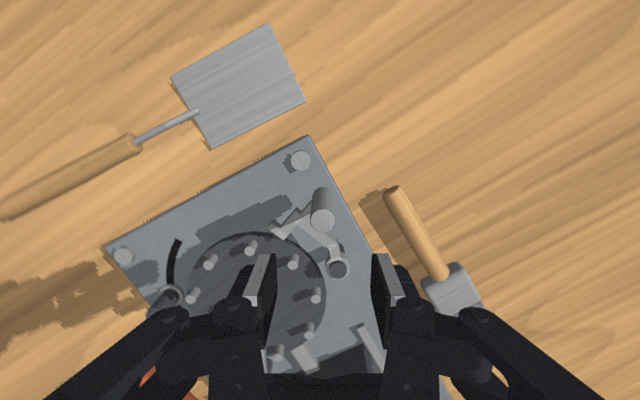

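Pawl knob now stands at about (220,322), with the pawl visibly swung out and the nose off the pins. On to the crank.

>>> step_arm:
  rows:
    - [0.5,-41,-14.4,0,0,0,0]
    - [0.5,-41,-14.4,0,0,0,0]
    - [0.5,-41,-14.4,0,0,0,0]
    - [0.5,-40.7,-14.4,0,0,0,0]
    - [0.5,0,0,25,0,0,0]
    - [0.5,0,0,0,0,0,0]
    - [0.5,0,0,0,0,0,0]

```text
time: 14.35
eef_pos: [0.596, -0.0957, 0.1273]
tool_rot: [0.285, 0.959, -0.0, -0.002]
force: [0.8, 0.2, 1.5]
opening: 0.498
gripper_force: 0.0
```

```bash
python3 - <<'E'
from h import *
to(.5957,-.0966,.072)
im=snap('wrist'); cv2.imwrite('pics/w6.png',im[:,:,::-1]); print(proj('wrist',[.5957,-.0966,.1]))
h=cv2.cvtColor(im,cv2.COLOR_RGB2HSV); m=cv2.inRange(h,(5,130,80),(18,255,255)); m[:,:250]=0;m[:,400:]=0;m[:200]=0
n,l,s,c=cv2.connectedComponentsWithStats(m)
for i in range(1,n):
    if s[i][4]>100: print(s[i],c[i])
E
```

```text
d tool mm [-0.4 -0.8 55.3] yaw 2.564 q [-0.28  0.51 -0.19  0.88 -0.    0.3 ] eef [ 0.596  -0.0957  0.1273]
[np.float64(243.08238837808213), np.float64(323.0457586849259)]
[ 309  208   32   51 1224] [324.2998366  234.24754902]
[ 342  284   37   54 1080] [362.3462963  309.57685185]
[368 336  19  32 273] [378.61172161 349.50915751]
```

View pics/w6.png

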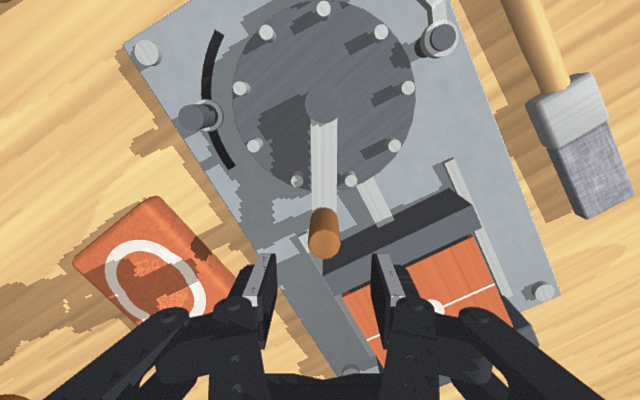

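>>> step_arm:
  rows:
    - [0.5,0,-0.8,19,0,0,0]
    - [0.5,0,0,18,0,0,0]
    - [0.5,0,0,18,0,0,0]
    - [0.3,0,0,0,0,0,0]
    - [0,0,0,0,0,0,0]
    - [0,0,0,0,0,0,0]
    - [0,0,0,0,0,0,0]
    - [0,0,0,0,0,0,0]

```text
time: 15.4
eef_pos: [0.5958, -0.0964, 0.0727]
tool_rot: [0.285, 0.958, 0.0, -0.001]
force: [-1.3, 3.3, 3.9]
opening: 0.201
gripper_force: 26.3
```

>>> step_arm:
  rows:
    - [0,0.23,-5.76,0,0,0,4.58]
    - [0,0.23,-5.76,0,0,0,4.58]
    - [0,0.23,-5.76,0,0,0,4.58]
    - [0,0.23,-5.76,0,0,0,4.58]
    - [0,0,0,0,0,0,0]

```text
time: 16.02
eef_pos: [0.5802, -0.1134, 0.0727]
tool_rot: [0.434, 0.901, 0.0, -0.001]
force: [-1.8, 3.8, 5.9]
opening: 0.197
gripper_force: 26.5
```

```bash
cat >> h.py <<'E'
def crank():
    s=read_state(); O=np.array([.535,-.058]); d=s['eef_pos'][:2]-O; a=np.arctan2(d[1],d[0]); t=np.array([-np.sin(a),np.cos(a),0])
    M=R.from_quat(s['tool_rot']).as_matrix()
    print('r',np.hypot(*d).round(4),'ang',a.round(3),'yaw-(a+pi)',(np.arctan2(M[1,0],M[0,0])-a-np.pi).round(3),'Ft',s['force']@t,'Fr',s['force'][:2]@d/np.hypot(*d),'F',s['force'].round(1),s['opening'].round(3))
E
python3 -c "from h import *; crank()"
```

```text
Traceback (most recent call last):
  File "h.py", line 29, in crank
    print('r',np.hypot(*d).round(4),'ang',a.round(3),'yaw-(a+pi)',(np.arctan2(M[1,0],M[0,0])-a-np.pi).round(3),'Ft',s['force']@t,'Fr',s['force'][:2]@d/np.hypot(*d),'F',s['force'].round(1),s['opening'].round(3))
                                                                                                                                                                                            ^^^^^^^^^^^^^^^^^^
AttributeError: 'float' object has no attribute 'round'
```

>>> step_arm:
  rows:
    - [0,0.23,-5.76,0,0,0,4.58]
    - [0,0.23,-5.76,0,0,0,4.58]
    - [0,0.23,-5.76,0,0,0,4.58]
    - [0,0.23,-5.76,0,0,0,4.58]
    - [0,0.23,-5.76,0,0,0,4.58]
    - [0,0.23,-5.76,0,0,0,4.58]
    - [0,0.23,-5.76,0,0,0,4.58]
    - [0,0,0,0,0,0,0]

```text
time: 17.02
eef_pos: [0.5442, -0.1283, 0.0727]
tool_rot: [0.666, 0.746, 0.0, -0.001]
force: [0.0, 4.8, 4.8]
opening: 0.2
gripper_force: 26.4
```

```bash
sed -i "s/s\['opening'\].round(3)/s['opening']/" h.py; python3 -c "from h import *; crank()"
```

```text
r 0.0709 ang -1.441 yaw-(a+pi) -0.016 Ft 0.6323618145558265 Fr -4.786315448131623 F [0.  4.8 4.8] 0.2002424321440306
```

>>> step_arm:
  rows:
    - [0,-0.2,-4.32,0,0,0,3.44]
    - [0,-0.2,-4.32,0,0,0,3.44]
    - [0,-0.1,-4.32,0,0,0,3.44]
    - [0,0,-2.2,0,0,0,1.7]
    - [0,0,0,0,0,0,0]

```text
time: 17.65
eef_pos: [0.5298, -0.1286, 0.0727]
tool_rot: [0.74, 0.673, 0.001, -0.001]
force: [2.0, 7.2, 1.8]
opening: 0.194
gripper_force: 26.2
```

```bash
python3 -c "from h import *; crank()"
```

```text
r 0.0708 ang -1.644 yaw-(a+pi) -0.022 Ft 1.4987020552289718 Fr -7.340471587719572 F [2.  7.2 1.8] 0.1939211412404603
```

>>> step_arm:
  rows:
    - [0,0.4,-1.5,0,0,0,1.2]
    - [0,0.4,-1.5,0,0,0,1.2]
    - [0,0.3,-1.5,0,0,0,1.2]
    - [0,0.2,-1.5,0,0,0,1.2]
    - [0,0,0,0,0,0,0]

```text
time: 18.27
eef_pos: [0.5241, -0.1279, 0.0728]
tool_rot: [0.768, 0.641, 0.0, -0.0]
force: [3.1, 3.6, 0.9]
opening: 0.195
gripper_force: 26.1
```

```bash
python3 -c "from h import *; crank()"
```

```text
r 0.0707 ang -1.726 yaw-(a+pi) -0.025 Ft 2.5416332432563933 Fr -4.031612603658539 F [3.1 3.6 0.9] 0.19484747094956056
```

>>> step_arm:
  rows:
    - [0,0.3,-1.2,0,0,0,1]
    - [0,0.2,-1.2,0,0,0,1]
    - [0,0.1,-1.2,0,0,0,1]
    - [0,0,0,0,0,0,0]

```text
time: 18.77
eef_pos: [0.5195, -0.127, 0.0727]
tool_rot: [0.785, 0.62, -0.001, -0.001]
force: [3.1, 2.5, 4.7]
opening: 0.197
gripper_force: 26.5
```

```bash
python3 -c "from h import *; crank()"
```

```text
r 0.0707 ang -1.792 yaw-(a+pi) -0.013 Ft 2.445711750915245 Fr -3.1482173337562505 F [3.1 2.5 4.7] 0.19698951201012654
```

>>> step_arm:
  rows:
    - [0,0.1,-1,0,0,0,0.8]
    - [0,0.1,-1,0,0,0,0.8]
    - [0,0,0,0,0,0,0]

```text
time: 19.15
eef_pos: [0.5175, -0.1265, 0.0727]
tool_rot: [0.793, 0.609, -0.001, -0.001]
force: [3.0, 1.7, 5.5]
opening: 0.197
gripper_force: 26.6
```

```bash
python3 -c "from h import *; crank()"
```

```text
r 0.0707 ang -1.821 yaw-(a+pi) -0.012 Ft 2.4989482733361057 Fr -2.3580545842119855 F [3.  1.7 5.5] 0.19708351522209244
```

>>> step_arm:
  rows:
    - [0,0.1,-1,0,0,0,0.8]
    - [0,0.1,-1,0,0,0,0.8]
    - [0,0,0,0,0,0,0]

```text
time: 19.52
eef_pos: [0.5155, -0.1259, 0.0727]
tool_rot: [0.802, 0.597, -0.001, -0.0]
force: [3.2, 1.3, 5.8]
opening: 0.196
gripper_force: 26.5
```

```bash
python3 -c "from h import *; crank()"
```

```text
r 0.0707 ang -1.85 yaw-(a+pi) -0.011 Ft 2.707433195288372 Fr -2.0844655223690443 F [3.2 1.3 5.8] 0.19563084064958472
```

>>> step_arm:
  rows:
    - [0,0.1,-0.8,0,0,0,0.7]
    - [0,0.1,-0.8,0,0,0,0.7]
    - [0,0,0,0,0,0,0]

```text
time: 19.9
eef_pos: [0.5144, -0.1255, 0.0727]
tool_rot: [0.809, 0.588, -0.001, -0.0]
force: [3.8, -1.0, 5.1]
opening: 0.2
gripper_force: 26.4
```

```bash
python3 -c "from h import *; crank()"
```

```text
r 0.0706 ang -1.867 yaw-(a+pi) -0.018 Ft 3.9317710175254765 Fr -0.1496416087747769 F [ 3.8 -1.   5.1] 0.2003440925797606
```

>>> step_arm:
  rows:
    - [0,0,-0.7,0,0,0,0.4]
    - [0,0,0,0,0,0,0]

```text
time: 20.15
eef_pos: [0.5143, -0.1255, 0.0727]
tool_rot: [0.811, 0.585, -0.001, 0.0]
force: [6.3, -0.7, 4.2]
opening: 0.198
gripper_force: 26.4
```

```bash
python3 -c "from h import *; crank()"
```

```text
r 0.0706 ang -1.869 yaw-(a+pi) -0.024 Ft 6.188361089434919 Fr -1.1905823836769134 F [ 6.3 -0.7  4.2] 0.19839936438790923
```

>>> step_arm:
  rows:
    - [0,0,-0.7,0,0,0,0]
    - [0,0,0,0,0,0,0]
    - [0,0,0,0,0,0,0]

```text
time: 20.52
eef_pos: [0.5142, -0.1255, 0.0727]
tool_rot: [0.811, 0.585, -0.001, 0.001]
force: [6.0, -1.2, 2.5]
opening: 0.201
gripper_force: 26.3
```

```bash
python3 -c "from h import *; crank()"
```

```text
r 0.0706 ang -1.869 yaw-(a+pi) -0.023 Ft 6.058029914740585 Fr -0.588205155374832 F [ 6.  -1.2  2.5] 0.20142470819598335
```

>>> step_arm:
  rows:
    - [0,0,-0.8,0,0,0,0]
    - [0,0,0,0,0,0,0]

```text
time: 20.78
eef_pos: [0.5142, -0.1255, 0.0728]
tool_rot: [0.811, 0.585, -0.0, 0.001]
force: [8.7, -1.5, -0.1]
opening: 0.199
gripper_force: 26.1
```

>>> step_arm:
  rows:
    - [0.15,0,0.8,0,0,0,0]
    - [0.5,0,0,0,0,0,0]
    - [0.5,0,0,0,0,0,0]
    - [0.5,0,0,0,0,0,0]
    - [0.5,0,0,-30,0,0,0]
    - [0.5,0,0,-40,0,0,0]
    - [0.5,0,0,-40,0,0,0]
    - [0.5,0,0,0,0,0,0]

```text
time: 21.78
eef_pos: [0.5144, -0.1249, 0.1851]
tool_rot: [0.811, 0.585, 0.0, 0.001]
force: [0.0, 0.7, -1.3]
opening: 0.499
gripper_force: 0.0
```

```bash
python3 - <<'E'
from h import *
to(.5147,-.1265,.1)
im=snap('wrist'); cv2.imwrite('pics/w7.png',im[:,:,::-1])
E
```

```text
d tool mm [-1.3  0.6 85.1] yaw 1.25 q [-0.38  0.32 -0.32  0.92 -0.    1.51] eef [ 0.5144 -0.1249  0.1851]
```

View pics/w7.png

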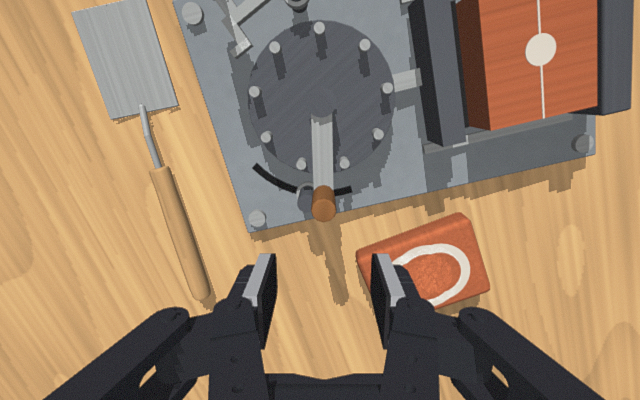

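The crank arm (knob at about (204,323)) stands right against the stop pin (about (200,305)). The pawl at the upper left is clear of the pins, and the gripper is free of everything.

```bash
python3 -c "from h import *; print(workorder.hand_in())"
```

```text
the job is handed in; nothing more can be done
None
```

The job is handed in, with no verdict returned yet: the pawl is swung out about 0.5 rad clear of the pins, the crank was felt against its stop with about 9 N at the knob and left resting there, and the gripper is clear.

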